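Make up two praline gift boxes

ROBOT

A 6-joint arm with a two-finger parallel gripper is mounted at the origin on the work surface. World frame = base frame: x ahead of the robot, y to its left, z up, the work surface at z = 0. Lengths are in m, angles in rad, forces in N, time in s.
With the tool pointing down it reaches from about 0.425 to 0.95 m from the base axis. Payload 14.7 kg.
Tool frame: the origin (TCP) lies midway between the tips of the shut fingers; the grasp point (between the pads) lies r.hold_point_z behind it (r.hold_point_z is the distance from the TCP to the grasp point, in m); z points along the fingers, y is the line along which they close (so a half turn about z gives the same grasp; the last joint's range is limited). The gripper opens to 85 mm and grips with 20 to 120 N. Pads are 22 mm wide; open, the fingers measure 114 mm over their backs; the gripper's body (76 mm by 85 mm) begins 54 mm behind the grasp point. The pads swing forward as they close: fully open they stand 13 mm farther back than shut.
Start: joints at [-1.247, 0.48, 1.596, -0, 1.065, -0.047], TCP at [0.236, -0.606, 0.231] pointing down, gripper open.
Joint ranges: [-2.75, 2.75], [-0.82, 2.05], [0.23, 2.67], [-1.56, 4.7], [0.09, 2.69], [-2.92, 2.92]. Speed limits (rad/s): [1.89, 1.89, 2.39, 3.01, 3.01, 3.01].

INTERFACE

Orientations are given as a rotation vector (axis times angle).
In Python, from rig import r gives the robot as it stands.
- The arm moves only by the shell command python3 -m inch 'ROWS' [OPENING] [FORCE]. ROWS is text: rows parted by semicolons, each of 6 numbers parted by spaces: the shift along the tool's x, y, z in units of 30 mm (1.0 is 30 mm), then the turn, a rotation vector about the tool's x, y, z in degrees. A call has 1 to 8 rows; each row is the pose to reach, as a shift and turn from the pose commanded when the call began, along the tool's axes at that moment; what a row does not reach only later rows make up. A row lasts 1/10 s, in which the tool goes at most 50 mm and 8.59 degrees, less where a joint would pass 70% of its speed; a pose out of reach is approached as far as the arm can. A call with a gripper value outside its range is refused whole. OPENING is the closure, from -1 (fully open) to 1 (shut), set as the call begins (- or left out, the last holds). The fingers move at their own pace and stop on an object; FORCE is the grip in N (left out, the last holds). Time passes only in rows, so rows that repeat a pose let the fingers close. It gives the time, the measured TCP pose, the force, the opening and the grip force at its end, in the units of the state.
- r.get_obs(): the state, without advancing time (a new reading comes with each control period).
- r.snapshot(name): name is "scene" or "top" or "wrist"; returns a dict with "img" (480x640x3 uint8, red, green, blue), "camera_matrix" (3x3 intrinsics, pixels), "R" (3x3) and "t" (3): a world point X has camera coordinates R X + t; the wrist camera has in their place "tool_from_camera" (4x4, takes a point from camera to tool coordinates, whose origin is the TCP and whose axes are the flange's). Camera axes: x right, y down, z forward; pixel columns grow to the right and rows downward; lengths in m; the calibration is good to about 2 mm. A picture is of the moment at which its call begins: read the wrist's pose just before it. There is no depth.
- r.close_job(): hands the job in; it is judged then, once.
The state is a dict: "time": time; "q": joint angles; "qvel": joint speeds; "effort": joint torques, N m; "tool_pos": TCP position; "ee_rot": TCP orientation; "force": force on the tool from outside, world axes, zero at the start; "torque": the same for the moment, N m; "finger_gap": opening from 0.0 (shut) to 1.0 (fully open); "grip_force": force on a finger pad.
Only numpy, scipy, OpenCV 4.12 (cv2) and the standard library are available. Lean on these libraries where they do the work, as an engineer would, in place of code of your own. Each camera call takes 0.05 s, during which the arm holds its last target. There are 200 camera calls.

TASK

Make up the two gift boxes from the pralines on the silver tray: the green-topped cup, the white coconut truffle and the dark square go in the gold box, and the gold-foil praline and the walnut praline go in the red box, in any order and one to a compartment. Set each one down gently (never drop it), upright and flat on the compartment's floor. Leave the milk chocolate dome where it stands, and do not disturb the ribbon reel or the tongs.

Things in the scene. Friction and masses are not known exactly. Their poses are not given: they have to be found in the camera images.
- green_cup: Praline for the gold box: round dark chocolate cup with a bright green top, 34 mm across at the top edge, narrowing to 30 mm at the foot, 28 mm tall, about 30 g (like all the pralines). It stands upright on the silver tray, its underside 5 mm above the counter; origin at the centre of its underside, z up.
- coconut_truffle: Praline for the gold box: white, coconut-covered ball with a flat foot, 36 mm across, widest 16 mm above its underside, 33 mm tall. It stands upright on the silver tray, its underside 5 mm above the counter; origin at the centre of its underside, z up.
- dark_square: Praline for the gold box: square dark chocolate block with a small gold dot on top, 32 x 32 mm, 28 mm tall, sides along its x and y axes. It stands upright on the silver tray, its underside 5 mm above the counter; origin at the centre of its underside, z up.
- gold_foil: Praline for the red box: round, wrapped in ribbed gold foil, 34 mm across at its widest (24 mm up), narrowing to 30 mm at the foot, 29 mm tall. It stands upright on the silver tray, its underside 5 mm above the counter; origin at the centre of its underside, z up.
- walnut_praline: Praline for the red box: oval milk chocolate praline with a tan walnut half on top, 40 mm long (its x axis) by 30 mm wide (its y axis); straight sides up to 25 mm, 32 mm tall with the nut. It stands upright on the silver tray, its underside 5 mm above the counter; origin at the centre of its underside, z up.
- milk_dome: Praline that stays where it is: plain round milk chocolate dome with a thin cream squiggle, 34 mm across, 29 mm tall. It stands upright on the silver tray, its underside 5 mm above the counter; origin at the centre of its underside, z up. The pralines stand about 80 mm apart, two rows of three; the fixed 270 x 190 mm tray has a rim 12 mm high.
- gold_box: Open gold gift-box base with three compartments, 168 x 58 mm; compartment centres at x = -55, 0 and +55 mm. Fixed. Floors 3 mm, outer walls 11 mm, dividers 10 mm above the counter, card 3 mm thick. Compartments 52 x 52 mm inside, in a row along the box's x axis, y across the row. Origin at the centre of the underside, z up.
- red_box: Open red gift-box base with two compartments, 113 x 58 mm; compartment centres at x = -27.5 and +27.5 mm. Fixed. Floors 3 mm, outer walls 11 mm, dividers 10 mm above the counter, card 3 mm thick. Compartments 52 x 52 mm inside, in a row along the box's x axis, y across the row. Origin at the centre of the underside, z up.
- ribbon_reel: Bystander: loose reel of red ribbon with cream flanges, 72 mm across, 36 mm tall, standing flat. Origin at the centre of its underside.
- tongs: Bystander: loose steel confectioner's tongs lying on the counter, 190 mm long (along its y axis), 40 mm wide, 12 mm high. Origin on the counter below its middle.
Not all that is in view belongs to the job. What is shaped like the coconut_truffle but blue or purple is not meant.

How it is judged:
At the end, for the whole second after the job is handed in: Green cup, coconut truffle and dark square inside the gold box, gold-foil and walnut pralines inside the red box, each under 3.5 mm off the compartment floor, upright within 0.12 rad and at rest (below 0.02 m/s); the milk dome upright, at rest, within 20 mm of its start (x of green_cup in the frame of gold_box between -0.084 and 0.084 m and y of green_cup in the frame of gold_box between -0.029 and 0.029 m and z of each of green_cup, coconut_truffle, dark_square in the frame of gold_box below 0.0065 m and angle between each of green_cup, coconut_truffle, dark_square, gold_foil, walnut_praline, milk_dome's own z axis and vertical below 0.12 rad and linear speed of each of green_cup, coconut_truffle, dark_square, gold_foil, walnut_praline, milk_dome below 0.02 m/s and x of coconut_truffle in the frame of gold_box between -0.084 and 0.084 m and y of coconut_truffle in the frame of gold_box between -0.029 and 0.029 m and x of dark_square in the frame of gold_box between -0.084 and 0.084 m and y of dark_square in the frame of gold_box between -0.029 and 0.029 m and x of gold_foil in the frame of red_box between -0.0565 and 0.0565 m and y of gold_foil in the frame of red_box between -0.029 and 0.029 m and z of each of gold_foil, walnut_praline in the frame of red_box below 0.0065 m and x of walnut_praline in the frame of red_box between -0.0565 and 0.0565 m and y of walnut_praline in the frame of red_box between -0.029 and 0.029 m and distance of milk_dome from where it was at the start of the episode below 0.02 m); the robot touches nothing.
It fails at once if the milk chocolate dome is shifted more than 20 mm (distance of milk_dome from where it was at the start of the episode above 0.02 m).
It fails at once if the ribbon reel or the tongs are shifted more than 20 mm (distance of any of ribbon_reel, tongs from where it was at the start of the episode above 0.02 m).
It fails at once if a praline is dropped: out of the fingers with its underside more than 40 mm above the counter ((height (world z) of green_cup above 0.04 m and contact force between the fingers and green_cup below 0.01 N) or (height (world z) of coconut_truffle above 0.04 m and contact force between the fingers and coconut_truffle below 0.01 N) or (height (world z) of dark_square above 0.04 m and contact force between the fingers and dark_square below 0.01 N) or (height (world z) of gold_foil above 0.04 m and contact force between the fingers and gold_foil below 0.01 N) or (height (world z) of walnut_praline above 0.04 m and contact force between the fingers and walnut_praline below 0.01 N) or (height (world z) of milk_dome above 0.04 m and contact force between the fingers and milk_dome below 0.01 N)).
It also fails if it takes over 115 s, if anything falls off the work surface, if the arm or the gripper's body presses on something with over 40 N, if the wrist force passes 120 N, or if a joint passes its speed limit or range.

## Working session

There is one attempt and no reset: what is moved stays moved. The work goes in short steps, Python scripts to look and compute and a shell command to move; the robot and the scene stay as the last step left them, time stands still between calls to the robot, and variables do not carry over. Pictures are saved under pics/ and viewed, at most 14 in all, crops included, and the job is handed in when it is done.

```bash
mkdir -p pics; ls; python3 - <<'E'
from rig import r
import cv2
print(r.get_obs(), r.hold_point_z)
for n in ["scene","top"]:
    s=r.snapshot(n); cv2.imwrite(f"pics/{n}0.png",s["img"][:,:,::-1]); print(n,s["camera_matrix"],s["R"],s["t"])
s=r.snapshot("wrist");print(s["tool_from_camera"],s["camera_matrix"])
E
```

```text
pics
{'time': 0.0, 'q': array([-1.24661893e+00,  4.80795763e-01,  1.59686428e+00, -1.60684661e-06,
        1.06508133e+00, -4.66007793e-02]), 'qvel': array([ 0.00040435, -0.0006274 , -0.00096385,  0.00061855, -0.00211518,
       -0.00066948]), 'effort': array([-5.38608438e-03, -9.50655198e+01, -4.30181122e+01, -4.05213805e-04,
        1.23059828e-02, -6.61559767e-06]), 'tool_pos': array([ 0.23541325, -0.60544483,  0.23069937]), 'ee_rot': array([-3.08664200e+00, -5.78878070e-01,  2.51722072e-04]), 'force': array([ 0.05415108, -0.48778825,  0.76045496]), 'torque': array([ 0.0274122 , -0.05421495,  0.00544411]), 'grip_force': 0.0, 'finger_gap': 1.0044033761275737} 0.0187
scene [[477.32679434   0.         315.41407921]
 [  0.         477.32679434 239.08415817]
 [  0.           0.           1.        ]] [[ 0.60873281  0.79331267 -0.00996837]
 [ 0.53287889 -0.41813807 -0.7356634 ]
 [-0.58777925  0.44251052 -0.67727394]] [-0.3386696  -0.27428236  1.32938565]
top [[601.84995589   0.         314.63491675]
 [  0.         601.84995589 238.726135  ]
 [  0.           0.           1.        ]] [[ 0.00845042 -0.99965811  0.02474391]
 [-0.98701752 -0.01230742 -0.1601404 ]
 [ 0.16039018 -0.02306942 -0.98678407]] [-0.04111044  0.57665704  0.99858692]
[[-8.05997457e-04 -9.65938346e-01 -2.58771062e-01  6.61093392e-02]
 [ 9.99998743e-01 -4.25278640e-04 -1.52723220e-03  1.37144471e-04]
 [ 1.36516234e-03 -2.58771968e-01  9.65937475e-01 -1.41264759e-01]
 [ 0.00000000e+00  0.00000000e+00  0.00000000e+00  1.00000000e+00]] [[416.56179983   0.         322.02611539]
 [  0.         416.56179983 243.89749134]
 [  0.           0.           1.        ]]
```

View pics/scene0.png

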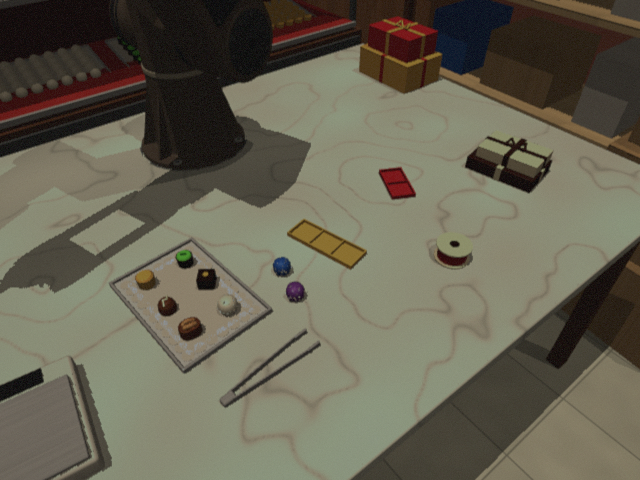

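View pics/top0.png

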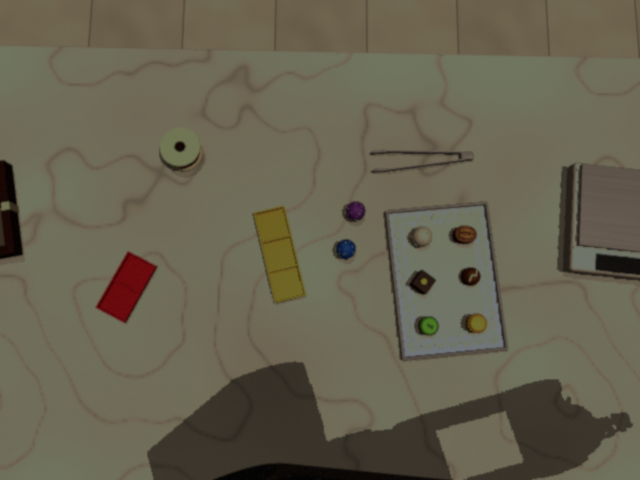

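The scene view shows the pralines at green (184,257), foil (145,279), square (206,278), dome (166,306), truffle (228,304) and walnut (190,328). In the top view they are at green (429,326), foil (476,323), square (423,282), dome (471,276), truffle (422,237) and walnut (465,235). 

These could be confused with what I want:
- **Coconut truffle:** the blue ball at top (346,249) and the purple ball at (355,211) have its shape. The white one at (422,237) is the one I want.
- **Walnut praline:** the milk dome at (471,276) is also brown. The oval with the nut at (465,235) is the walnut.

```bash
cat > h.py <<'E'
import numpy as np, cv2
from scipy.spatial.transform import Rotation as Ro
from rig import r
def cam(n,s=None,obs=None):
    "K, R, t (world->camera)"
    if n=="wrist":
        T=np.eye(4);T[:3,:3]=Ro.from_rotvec(obs["ee_rot"]).as_matrix();T[:3,3]=obs["tool_pos"]
        C=np.linalg.inv(T@s["tool_from_camera"]);return s["camera_matrix"],C[:3,:3],C[:3,3]
    return s["camera_matrix"],s["R"],s["t"]
def onz(c,p,z):
    K,R,t=c;d=R.T@np.linalg.inv(K)@[p[0],p[1],1];o=-R.T@t
    return o+d*(z-o[2])/d[2]
def tri(cs,ps):
    P=[c[0]@np.c_[c[1],c[2]] for c in cs]
    A=np.vstack([[p[0]*M[2]-M[0],p[1]*M[2]-M[1]] for M,p in zip(P,ps)])
    return np.linalg.lstsq(A[:,:3],-A[:,3],rcond=None)[0]
E
python3 - <<'E'
from h import *
S=r.snapshot("scene");T=r.snapshot("top");cs=[cam("scene",S),cam("top",T)]
for n,a,b in [("green",(184,254),(429,326)),("foil",(145,275),(476,323)),("sq",(206,272),(423,282)),("dome",(166,301),(471,276)),("truf",(228,299),(422,237)),("wal",(190,323),(465,235)),
 ("gbox",(327,243),(279,255)),("rbox",(397,183),(127,287)),("blue",(282,263),(346,248)),("reel",(454,243),(180,146)),("tongs",(270,367),(420,160))]:
    print(n,tri(cs,[a,b]).round(3),onz(cs[1],b,.03).round(3))
for n,p in dict(g1=(253,213),g2=(285,207),g3=(304,297),g4=(274,302),r1=(129,253),r2=(157,267),r3=(125,322),r4=(97,306)).items(): print(n,onz(cs[1],p,.011).round(3))
c=T["img"][190:370,370:610,::-1];cv2.imwrite("pics/crop1.png",cv2.resize(c,None,fx=3.3,fy=3.3,interpolation=2))
E
```

```text
green [ 0.429 -0.234  0.031] [ 0.429 -0.235  0.03 ]
foil [ 0.435 -0.318  0.029] [ 0.435 -0.317  0.03 ]
sq [ 0.505 -0.224  0.035] [ 0.505 -0.226  0.03 ]
dome [ 0.517 -0.312  0.026] [ 0.517 -0.311  0.03 ]
truf [ 0.586 -0.225  0.031] [ 0.585 -0.226  0.03 ]
wal [ 0.591 -0.302  0.029] [ 0.59  -0.303  0.03 ]
gbox [0.555 0.029 0.001] [0.55  0.027 0.03 ]
rbox [0.494 0.297 0.002] [0.491 0.288 0.03 ]
blue [ 0.565 -0.091  0.024] [ 0.564 -0.091  0.03 ]
reel [0.744 0.207 0.037] [0.746 0.208 0.03 ]
tongs [ 0.735 -0.231  0.002] [ 0.727 -0.225  0.03 ]
g1 [0.629 0.076 0.011]
g2 [0.64  0.018 0.011]
g3 [ 0.478 -0.018  0.011]
g4 [0.469 0.035 0.011]
r1 [0.553 0.294 0.011]
r2 [0.529 0.243 0.011]
r3 [0.432 0.294 0.011]
r4 [0.459 0.344 0.011]
```

View pics/crop1.png

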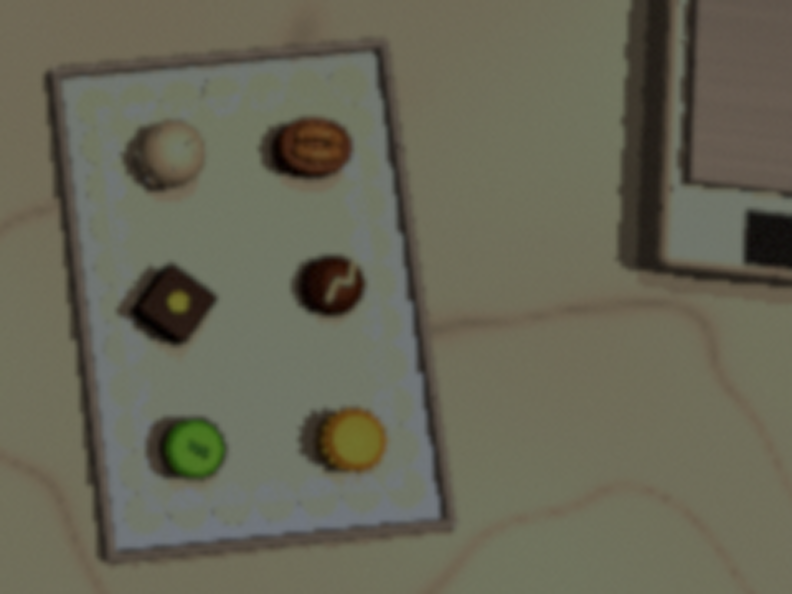

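The crop confirms each identity: white truffle (172,153), walnut oval (315,147), square (178,300) turned about 37°, dome with squiggle (332,285), green (194,447) and foil (353,440). The triangulated tops at 29–35 mm fit the text. Next I move the wrist camera over the tray to refine.

```bash
cat >> h.py <<'E'
def plan(x,y,z,psi):
    "print shift (units of 30 mm, tool axes) and turn about tool z from the present pose"
    o=r.get_obs();R=Ro.from_rotvec(o["ee_rot"]).as_matrix()
    now=np.degrees(np.arctan2(R[1,0],R[0,0]));d=R.T@(np.array([x,y,z])-o["tool_pos"])/.03
    print("t",round(o["time"],1),"psi",now.round(1),"tilt",np.degrees(np.arccos(-R[2,2])).round(2),"->",d.round(2),"turn",round((now-psi+180)%360-180,1))
E
python3 -c "
from h import *
plan(.51,-.27,.2,13.5)"
```

```text
t 0.2 psi 21.2 tilt 0.03 -> [12.58 -7.11  1.04] turn 7.7
```

```bash
A='12.6 -7.1 1 0 0 7.7'; python3 -m inch '12.6 -7.1 1 0 0 7.7;12.6 -7.1 1 0 0 7.7;12.6 -7.1 1 0 0 7.7;12.6 -7.1 1 0 0 7.7;12.6 -7.1 1 0 0 7.7;12.6 -7.1 1 0 0 7.7;12.6 -7.1 1 0 0 7.7;12.6 -7.1 1 0 0 7.7' -1 30
python3 -m inch '0 0 0 0 0 0;0 0 0 0 0 0;0 0 0 0 0 0'
cat > look.py <<'E'
import sys
from h import *
o=r.get_obs();s=r.snapshot("wrist")
cv2.imwrite(f"pics/{sys.argv[1]}.png",s["img"][:,:,::-1])
K,R,t=cam("wrist",s,o);np.savez(f"pics/{sys.argv[1]}.npz",K=K,R=R,t=t);plan(.51,-.27,.2,13.5)
E
python3 look.py w1; python3 -c "
import cv2;i=cv2.imread('pics/w1.png');cv2.imwrite('pics/w1b.png',cv2.convertScaleAbs(i,alpha=1.8))"
```

```text
time: 1.05
tool_pos: [0.4896, -0.2955, 0.2037]
ee_rot: [3.12, 0.37, 0.0]
force: [1.2, -1.4, 0.7]
finger_gap: 0.997
grip_force: 0.0
time: 1.35
tool_pos: [0.4882, -0.2978, 0.2037]
ee_rot: [3.12, 0.37, -0.0]
force: [-1.3, -0.4, 0.9]
finger_gap: 0.995
grip_force: 0.0
t 1.4 psi 13.5 tilt 0.01 -> [ 0.93 -0.74  0.13] turn -0.0
```

View pics/w1b.png

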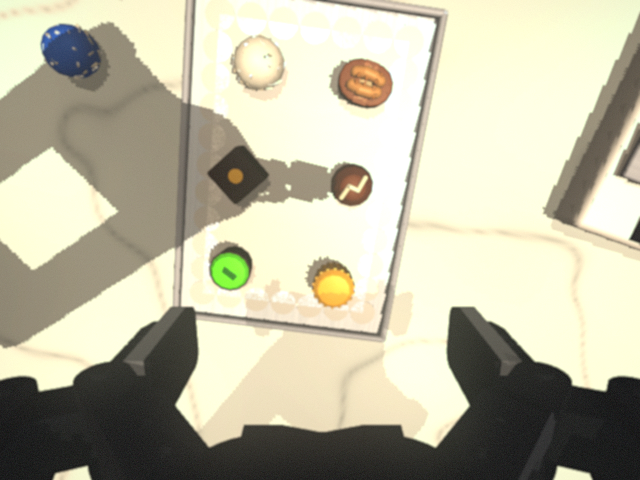

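The wrist view shows green (231,270), foil (333,287), square (238,176), dome (352,185), truffle (259,62) and walnut (366,81), with the blue decoy at (71,50). I segment these and triangulate against the top and scene views.

```bash
python3 - <<'E'
from h import *
d=np.load("pics/w1.npz");W=(d["K"],d["R"],d["t"])
cs=[W,cam("top",r.snapshot("top")),cam("scene",r.snapshot("scene"))]
for n,a,b,c,z in [("green",(231,270),(429,326),(184,254),.033),("foil",(333,287),(476,323),(145,275),.034),("sq",(239,175),(424,281),(206,272),.033),("dome",(352,184),(471,275),(166,301),.03),("truf",(259,62),(422,237),(228,302),.021),("wal",(366,81),(465,235),(190,323),.035)]:
    print(n,"3view",tri(cs,[a,b,c]).round(4),"w+scene",tri([cs[0],cs[2]],[a,c]).round(4),"wrist@z",onz(W,a,z).round(4))
img=cv2.imread("pics/w1.png");g=cv2.cvtColor(img,cv2.COLOR_BGR2HSV)
def blob(m,c,w):
    q=np.zeros_like(m);q[max(c[1]-w,0):c[1]+w,c[0]-w:c[0]+w]=m[max(c[1]-w,0):c[1]+w,c[0]-w:c[0]+w]
    return max(cv2.findContours(q,0,2)[0],key=cv2.contourArea)
k=blob((g[...,2]<35).astype('u1')*255,(239,175),36);box=cv2.boxPoints(cv2.minAreaRect(k))
print("sq area",cv2.contourArea(k),box.round(0).tolist())
w=np.array([onz(W,p,.033)[:2] for p in box]);e=np.diff(w,axis=0);print(np.degrees(np.arctan2(e[:,1],e[:,0])).round(1),np.linalg.norm(e,axis=1).round(4),w.mean(0))
print([img[y,x].tolist() for x,y in [(366,81),(380,95),(400,110),(240,160),(245,195),(215,215)]])
k=blob((g[...,1]>110).astype('u1')*255,(366,81),36);el=cv2.fitEllipse(k);(c,ax,an)=el
print("wal",el)
t=np.radians(an+90);u=np.array([np.cos(t),np.sin(t)])*ax[1]/2
p,q=onz(W,c+u,.03)[:2],onz(W,c-u,.03)[:2];print(np.degrees(np.arctan2(*(p-q)[::-1])),np.linalg.norm(p-q),(p+q)/2)
E
```

```text
green 3view [ 0.4299 -0.2347  0.0298] w+scene [ 0.4347 -0.2356  0.0353] wrist@z [ 0.4335 -0.2366  0.033 ]
foil 3view [ 0.4354 -0.3179  0.0289] w+scene [ 0.4384 -0.3182  0.0326] wrist@z [ 0.4388 -0.3182  0.034 ]
sq 3view [ 0.5072 -0.2265  0.0364] w+scene [ 0.5094 -0.2271  0.0392] wrist@z [ 0.5081 -0.2292  0.033 ]
dome 3view [ 0.5193 -0.3125  0.0275] w+scene [ 0.5208 -0.3131  0.03  ] wrist@z [ 0.521  -0.3127  0.03  ]
truf 3view [ 0.5873 -0.2262  0.0252] w+scene [ 0.5888 -0.2257  0.0261] wrist@z [ 0.5893 -0.2263  0.021 ]
wal 3view [ 0.5915 -0.3028  0.0294] w+scene [ 0.5938 -0.3027  0.0318] wrist@z [ 0.593  -0.3037  0.035 ]
sq area 443.5 [[208.0, 173.0], [230.0, 153.0], [253.0, 180.0], [232.0, 199.0]]
[ -36.6 -125.7  144.2] [0.0221 0.0254 0.0224] [ 0.50563203 -0.22336554]
[[64, 92, 121], [50, 77, 110], [141, 160, 149], [28, 34, 35], [31, 36, 40], [70, 83, 90]]
wal ((364.87567138671875, 82.47465515136719), (43.72545623779297, 52.456932067871094), 111.87747192382812)
83.03272346661953 0.03720557115937324 [ 0.59254071 -0.30365134]
```

Heights and positions agree within 2–4 mm, and I trust the wrist view for x/y. First piece is the green cup.

```bash
python3 -c "
from h import *
plan(.4335,-.2366,.07,13.5)"
```

```text
t 1.5 psi 13.4 tilt 0.01 -> [-1.28 -2.42  4.46] turn -0.1
```

```bash
python3 -m inch '-1.28 -2.42 4.46 0 0 0;-1.28 -2.42 4.46 0 0 0;-1.28 -2.42 4.46 0 0 0;-1.28 -2.42 4.46 0 0 0;-1.28 -2.42 4.46 0 0 0;-1.28 -2.42 4.46 0 0 0' -0.18 30
python3 look.py w2; python3 -c "
from h import *
i=cv2.imread('pics/w2.png');cv2.imwrite('pics/w2b.png',cv2.convertScaleAbs(i,alpha=1.8))
plan(.4335,-.2366,.016,13.5)"
```

```text
time: 2.1
tool_pos: [0.4354, -0.2371, 0.0708]
ee_rot: [3.119, 0.369, 0.003]
force: [0.4, -0.6, 0.4]
finger_gap: 0.591
grip_force: 0.0
t 2.1 psi 13.5 tilt 0.17 -> [ 2.16  1.65 -4.29] turn 0.0
t 2.1 psi 13.5 tilt 0.17 -> [-0.07 -0.04  1.84] turn 0.0
```

View pics/w2b.png

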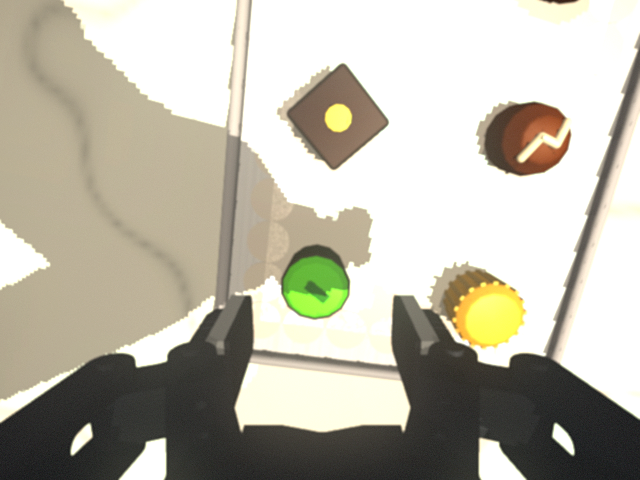

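The close view has the green top centre at (316,287), foil (490,314), and square corners (343,65), (388,122), (334,168), (288,112). I triangulate against w1.

```bash
python3 - <<'E'
from h import *
L=lambda n:tuple(np.load(f"pics/{n}.npz")[k] for k in "KRt")
A,B=L("w1"),L("w2")
for n,a,b,z in [("green",(231,270),(316,287),.033),("foil",(333,287),(490,314),.034),("sqdot",(236,176),(338,118),.033)]:
    print(n,tri([A,B],[a,b]).round(4),onz(A,a,z).round(4),onz(B,b,z).round(4))
w=np.array([onz(B,p,.033)[:2] for p in [(343,65),(388,122),(334,168),(288,112),(343,65)]]);e=np.diff(w,axis=0)
print(np.degrees(np.arctan2(e[:,1],e[:,0])).round(1),np.linalg.norm(e,axis=1).round(4),w[:4].mean(0).round(4))
E
```

```text
green [ 0.4298 -0.2354  0.0245] [ 0.4335 -0.2366  0.033 ] [ 0.4325 -0.2348  0.033 ]
foil [ 0.437  -0.3187  0.0292] [ 0.4388 -0.3182  0.034 ] [ 0.4387 -0.3162  0.034 ]
sqdot [ 0.5067 -0.2267  0.0314] [ 0.5069 -0.2271  0.033 ] [ 0.5067 -0.2266  0.033 ]
[-125.8  143.7   53.5  -37.8] [0.0289 0.029  0.0296 0.0286] [ 0.5069 -0.2267]
```

```bash
python3 -m inch '-0.07 -0.07 1 0 0 0;-0.07 -0.07 1.6 0 0 0;-0.07 -0.07 1.82 0 0 0;-0.07 -0.07 1.82 0 0 0'
python3 -m inch '0 0 0 0 0 0;0 0 0 0 0 0;0 0 0 0 0 0;0 0 0 0 0 0' 1 25
python3 -c "
from h import *
plan(.433,-.2355,.07,13.5)"
```

```text
time: 2.55
tool_pos: [0.4323, -0.2347, 0.0155]
ee_rot: [3.119, 0.37, 0.001]
force: [-0.2, -0.3, 0.6]
finger_gap: 0.59
grip_force: 0.0
time: 2.95
tool_pos: [0.4326, -0.2347, 0.0165]
ee_rot: [3.118, 0.37, 0.003]
force: [-0.8, -1.2, 7.6]
finger_gap: 0.372
grip_force: 24.6
t 3.0 psi 13.5 tilt 0.13 -> [ 0.01  0.03 -1.78] turn 0.0
```

Gripped at a gap of 0.372 (about 32 mm) with 25 N. I lift and carry it above the first gold compartment.

```bash
python3 -m inch '0 0 -0.5 0 0 0;0 0 -1.5 0 0 0;0 0 -2.5 0 0 0;0 0 -2.5 0 0 0'
python3 -c "
from h import *
plan(.5005,.015,.09,13.5)"
```

```text
time: 3.35
tool_pos: [0.4338, -0.2354, 0.0942]
ee_rot: [3.116, 0.37, 0.008]
force: [-0.3, 0.4, 0.4]
finger_gap: 0.372
grip_force: 25.1
t 3.4 psi 13.5 tilt 0.36 -> [ 4.12 -7.59  0.12] turn 0.0
```

```bash
python3 -m inch '0.6 -1.1 0 0 0 0;1.4 -2.5 0 0 0 0;2.2 -4 0 0 0 0;3 -5.5 0 0 0 0;3.7 -6.8 0 0 0 0;4.1 -7.5 0.1 0 0 0;4.12 -7.59 0.12 0 0 0;4.12 -7.59 0.12 0 0 0'
python3 -m inch '0 0 0 0 0 0;0 0 0 0 0 0'
python3 look.py w3; python3 -c "
from h import *
i=cv2.imread('pics/w3.png');cv2.imwrite('pics/w3b.png',cv2.convertScaleAbs(i,alpha=1.6))"
```

```text
time: 4.15
tool_pos: [0.4984, 0.0168, 0.0866]
ee_rot: [3.119, 0.373, -0.0]
force: [-0.1, 0.1, 0.0]
finger_gap: 0.374
grip_force: 25.2
time: 4.35
tool_pos: [0.4984, 0.0152, 0.0868]
ee_rot: [3.12, 0.368, -0.0]
force: [-1.2, 0.4, -0.3]
finger_gap: 0.375
grip_force: 25.2
t 4.4 psi 13.5 tilt 0.0 -> [-1.84  9.34 -3.77] turn -0.0
```

View pics/w3b.png

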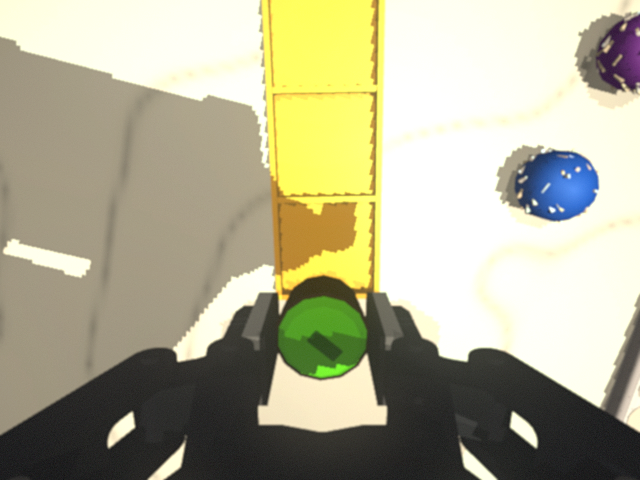

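The gold box is seen from close: divider 1 spans (273–381, row 199), divider 2 spans (267–382, row 92), and the near end wall is at row 294 (277–383).

```bash
python3 - <<'E'
from h import *
B=tuple(np.load("pics/w3.npz")[k] for k in "KRt")
f=lambda *p:onz(B,p,.0105)[:2]
d1=(f(273,199)+f(381,199))/2; d2=(f(267,92)+f(382,91))/2; e=(f(277,294)+f(383,294))/2
u=d2-d1;a=np.degrees(np.arctan2(u[1],u[0]));print(d1,d2,e,"spacing(55)",np.linalg.norm(u),"end(82.. )",np.linalg.norm(d1-e),"yaw",a,"width(58)",np.linalg.norm(f(273,199)-f(381,199)),np.linalg.norm(f(267,92)-f(382,91)))
m=(d1+d2)/2;u/=np.linalg.norm(u)
for k in (-1,0,1):print((m+k*.055*u).round(4))
T=cam("top",r.snapshot("top"));print("two-view height of d1:",tri([B,T],[(327,199),(283.5,270)]).round(4))
plan(*(m-.055*u),.016,13.5)
E
```

```text
[0.53024279 0.02047569] [0.58172155 0.03420619] [0.47872292 0.00628627] spacing(55) 0.05327840669349644 end(82.. ) 0.05343815698977933 yaw 14.934360032754247 width(58) 0.05675103999547617 0.056622943880717085
[0.5028 0.0132]
[0.556  0.0273]
[0.6091 0.0415]
two-view height of d1: [ 0.5277  0.0196 -0.0066]
t 4.5 psi 13.5 tilt 0.0 -> [0.12 0.1  2.36] turn -0.0
```

```bash
python3 -m inch '0.05 0.05 0.8 0 0 0;0.12 0.1 1.6 0 0 0;0.12 0.1 2.1 0 0 0;0.12 0.1 2.3 0 0 0;0.12 0.1 2.34 0 0 0;0.12 0.1 2.34 0 0 0'
python3 -m inch '0 0 0.03 0 0 0;0 0 0.03 0 0 0'
python3 -m inch '0 0 0.03 0 0 0;0 0 0.03 0 0 0'
```

```text
time: 5.05
tool_pos: [0.503, 0.0139, 0.0169]
ee_rot: [3.12, 0.37, 0.0]
force: [-0.5, 0.3, 0.3]
finger_gap: 0.374
grip_force: 25.2
time: 5.25
tool_pos: [0.5032, 0.0141, 0.0162]
ee_rot: [3.12, 0.37, 0.002]
force: [-0.1, 0.7, -0.1]
finger_gap: 0.37
grip_force: 25.2
time: 5.45
tool_pos: [0.5029, 0.0142, 0.0149]
ee_rot: [3.12, 0.371, 0.001]
force: [0.8, 0.5, 0.5]
finger_gap: 0.373
grip_force: 25.2
```

```bash
python3 -m inch '0 0 0.03 0 0 0;0 0 0.03 0 0 0'
python3 -m inch '0 0 0.03 0 0 0;0 0 0.03 0 0 0'
```

```text
time: 5.65
tool_pos: [0.5029, 0.0142, 0.0144]
ee_rot: [3.12, 0.371, 0.001]
force: [-3.9, -0.4, 16.3]
finger_gap: 0.372
grip_force: 26.3
time: 5.85
tool_pos: [0.5032, 0.0142, 0.0137]
ee_rot: [3.12, 0.37, 0.002]
force: [-2.3, 0.6, 20.2]
finger_gap: 0.372
grip_force: 26.9
```

Contact came at 14.4 mm, as predicted. I release and retreat, then go to the truffle.

```bash
python3 -m inch '0 0 -0.03 0 0 0;0 0 -0.03 0 0 0;0 0 -0.03 0 0 0' -0.2
python3 -m inch '0 0 -0.7 0 0 0;0 0 -2 0 0 0;0 0 -3 0 0 0;0 0 -3 0 0 0'
python3 -c "
from h import *
plan(.589,-.226,.105,13.5)"
```

```text
time: 6.15
tool_pos: [0.5027, 0.0141, 0.0138]
ee_rot: [-3.12, -0.37, 0.0]
force: [0.6, -0.3, -0.4]
finger_gap: 0.604
grip_force: 0.0
time: 6.55
tool_pos: [0.5048, 0.0141, 0.1071]
ee_rot: [3.119, 0.371, 0.008]
force: [0.3, -0.8, -0.9]
finger_gap: 0.596
grip_force: 0.0
t 6.5 psi 13.6 tilt 0.3 -> [0.85 8.44 0.08] turn 0.1
```

```bash
python3 -m inch '0.1 1.1 0 0 0 0;0.2 2.6 0 0 0 0;0.4 4.1 0 0 0 0;0.6 5.6 0 0 0 0;0.75 7.1 0 0 0 0;0.85 8.2 0.05 0 0 0;0.85 8.44 0.05 0 0 0;0.85 8.44 0.05 0 0 0'
python3 -m inch '0 0 0 0 0 0'
python3 look.py w4; python3 -c "
from h import *
i=cv2.imread('pics/w4.png');cv2.imwrite('pics/w4b.png',cv2.convertScaleAbs(i,alpha=1.2))"
```

```text
time: 7.35
tool_pos: [0.5864, -0.2269, 0.1012]
ee_rot: [-3.119, -0.368, 0.002]
force: [-0.5, -0.1, -0.3]
finger_gap: 0.599
grip_force: 0.0
time: 7.45
tool_pos: [0.586, -0.225, 0.1016]
ee_rot: [-3.119, -0.371, 0.002]
force: [-0.5, -0.3, -0.0]
finger_gap: 0.601
grip_force: 0.0
t 7.5 psi 13.6 tilt 0.08 -> [-2.82  0.87 -3.27] turn 0.1
```

View pics/w4b.png

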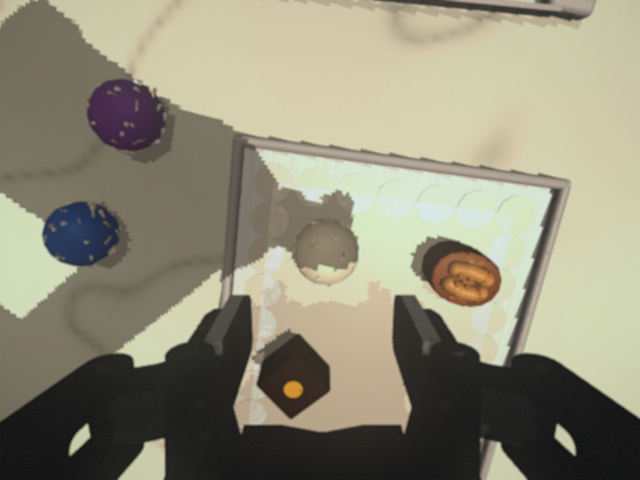

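The white truffle is at (327,252), the walnut's nut at (470,281), and the nut's long axis runs (447,272) to (495,290).

```bash
python3 - <<'E'
from h import *
L=lambda n:tuple(np.load(f"pics/{n}.npz")[k] for k in "KRt")
A,B=L("w1"),L("w4")
print(tri([A,B],[(259,62),(327,252)]).round(4),onz(B,(327,252),.021).round(4),tri([A,B],[(366,81),(470,281)]).round(4),onz(B,(470,281),.035).round(4),onz(A,(366,81),.035).round(4))
e=onz(B,(495,290),.035)-onz(B,(447,272),.035);print(np.degrees(np.arctan2(e[1],e[0])))
p=onz(B,(327,252),.021)
plan(p[0],p[1],.015,13.5)
E
```

```text
[ 0.589  -0.2267  0.0232] [ 0.5883 -0.2268  0.021 ] [ 0.5936 -0.3041  0.0322] [ 0.5945 -0.303   0.035 ] [ 0.593  -0.3037  0.035 ]
-97.45784533415728
t 7.5 psi 13.6 tilt 0.08 -> [0.06 0.09 2.89] turn 0.1
```

```bash
python3 -m inch '0.06 0.08 1 0 0 0;0.06 0.08 2 0 0 0;0.06 0.08 2.7 0 0 0;0.06 0.08 2.88 0 0 0;0.06 0.08 2.88 0 0 0;0.06 0.08 2.88 0 0 0'
python3 -m inch '0 0 0 0 0 0;0 0 0 0 0 0;0 0 0 0 0 0;0 0 0 0 0 0' 1 25
python3 -m inch '0 0 -0.4 0 0 0;0 0 -0.8 0 0 0;0 0 -0.8 0 0 0'
```

```text
time: 8.1
tool_pos: [0.5897, -0.2277, 0.017]
ee_rot: [3.119, 0.371, 0.001]
force: [0.4, -0.2, 0.1]
finger_gap: 0.596
grip_force: 0.0
time: 8.5
tool_pos: [0.59, -0.2282, 0.0174]
ee_rot: [3.119, 0.37, 0.003]
force: [-0.5, 2.4, 7.3]
finger_gap: 0.392
grip_force: 24.1
time: 8.8
tool_pos: [0.5905, -0.2286, 0.0425]
ee_rot: [3.118, 0.37, 0.005]
force: [0.2, 0.9, 0.5]
finger_gap: 0.392
grip_force: 25.1
```

```bash
python3 -m inch '0 0 -0.8 0 0 0;0 0 -1.6 0 0 0;0 0 -1.9 0 0 0;0 0 -1.9 0 0 0'
python3 -c "
from h import *
plan(.6091,.0415,.1,14)"
```

```text
time: 9.2
tool_pos: [0.59, -0.2284, 0.0983]
ee_rot: [3.118, 0.37, 0.004]
force: [-0.4, 0.4, -0.3]
finger_gap: 0.394
grip_force: 25.1
t 9.2 psi 13.5 tilt 0.15 -> [ 2.73 -8.6  -0.07] turn -0.5
```

```bash
python3 -m inch '0.3 -1 0 0 0 0;0.8 -2.5 0 0 0 0;1.3 -4 0 0 0 0;1.8 -5.5 0 0 0 0;2.2 -7 0 0 0 0;2.6 -8.2 0 0 0 0;2.73 -8.6 0 0 0 0;2.73 -8.6 0 0 0 0'
python3 -m inch '0 0 0 0 0 0;0 0 0 0 0 0'
python3 look.py w5; python3 -c "
from h import *
i=cv2.imread('pics/w5.png');cv2.imwrite('pics/w5b.png',cv2.convertScaleAbs(i,alpha=1.4))
plan(.6091,.0415,.018,14)"
```

```text
time: 10.0
tool_pos: [0.6078, 0.0438, 0.0958]
ee_rot: [-3.119, -0.375, 0.002]
force: [0.8, -0.5, -0.5]
finger_gap: 0.399
grip_force: 25.1
time: 10.2
tool_pos: [0.6081, 0.0408, 0.0965]
ee_rot: [3.12, 0.369, -0.001]
force: [-0.2, 0.5, -1.6]
finger_gap: 0.394
grip_force: 25.1
t 10.2 psi 13.5 tilt 0.03 -> [-5.6   9.31 -3.44] turn -0.0
t 10.2 psi 13.5 tilt 0.03 -> [ 0.04 -0.02  2.62] turn -0.5
```

View pics/w5b.png

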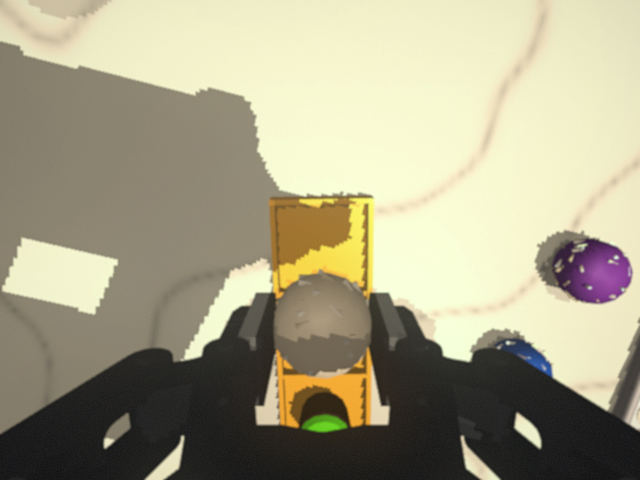

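The far end of the gold box spans (270,197) to (374,195), and the green cup sits in the near compartment.

```bash
python3 - <<'E'
from h import *
B=tuple(np.load("pics/w5.npz")[k] for k in "KRt")
a,b=onz(B,(270,197),.011)[:2],onz(B,(374,195),.011)[:2];m=(a+b)/2;e=a-b
print(m,np.linalg.norm(e),np.degrees(np.arctan2(e[1],e[0]))-90, "comp", m-.029*np.array([np.cos(np.radians(14)),np.sin(np.radians(14))]))
E
```

```text
[0.63954805 0.04865382] 0.05686316323808875 14.553914091711604 comp [0.61140947 0.04163808]
```

Agrees within 2 mm. I lower to (0.6102, 0.0415).

```bash
python3 -m inch '0.08 0 0.8 0 0 0;0.08 0 1.6 0 0 0;0.08 0 2.3 0 0 0;0.08 0 2.5 0 0 0;0.08 0 2.56 0 0 0;0.08 0 2.6 0 0 0;0.08 0 2.6 0 0 0'
python3 -m inch '0 0 0.03 0 0 0;0 0 0.03 0 0 0'
python3 -m inch '0 0 0.03 0 0 0;0 0 0.03 0 0 0'
python3 -m inch '0 0 0.03 0 0 0;0 0 0.03 0 0 0'
```

```text
time: 10.95
tool_pos: [0.6113, 0.0424, 0.0198]
ee_rot: [3.12, 0.37, 0.002]
force: [0.8, -0.6, 0.7]
finger_gap: 0.395
grip_force: 25.1
time: 11.15
tool_pos: [0.611, 0.0426, 0.0186]
ee_rot: [3.12, 0.371, 0.001]
force: [-0.4, -0.2, -0.3]
finger_gap: 0.398
grip_force: 25.1
time: 11.35
tool_pos: [0.6107, 0.0426, 0.0172]
ee_rot: [3.12, 0.371, 0.0]
force: [-0.4, 0.2, -0.3]
finger_gap: 0.395
grip_force: 25.1
time: 11.55
tool_pos: [0.6106, 0.0426, 0.0161]
ee_rot: [-3.12, -0.371, 0.0]
force: [0.0, -0.5, 0.2]
finger_gap: 0.399
grip_force: 25.1
```

```bash
python3 -m inch '0 0 0.03 0 0 0;0 0 0.03 0 0 0'
python3 -m inch '0 0 0.02 0 0 0;0 0 0.02 0 0 0'
```

```text
time: 11.75
tool_pos: [0.6107, 0.0426, 0.0154]
ee_rot: [-3.12, -0.37, -0.0]
force: [-0.5, 0.6, 3.8]
finger_gap: 0.396
grip_force: 25.4
time: 11.95
tool_pos: [0.6108, 0.0426, 0.0153]
ee_rot: [3.12, 0.37, 0.001]
force: [-2.6, -0.1, 12.4]
finger_gap: 0.399
grip_force: 26.2
```

```bash
python3 -m inch '0 0 -0.02 0 0 0;0 0 -0.02 0 0 0;0 0 -0.02 0 0 0' -0.2
python3 -m inch '0 0 -0.7 0 0 0;0 0 -1.9 0 0 0;0 0 -2.2 0 0 0;0 0 -2.2 0 0 0'
python3 -c "
from h import *
plan(.507,-.2267,.075,53)"
```

```text
time: 12.25
tool_pos: [0.6107, 0.0426, 0.0152]
ee_rot: [-3.12, -0.37, 0.0]
force: [1.3, -0.5, -0.3]
finger_gap: 0.6
grip_force: 0.0
time: 12.65
tool_pos: [0.6118, 0.0426, 0.0827]
ee_rot: [3.119, 0.37, 0.004]
force: [-0.2, 0.1, -0.4]
finger_gap: 0.597
grip_force: 0.0
t 12.7 psi 13.5 tilt 0.16 -> [-5.5   7.91  0.25] turn -39.5
```

```bash
python3 -m inch '-0.7 1 0 0 0 -5;-1.6 2.3 0 0 0 -11;-2.5 3.6 0 0 0 -18;-3.4 4.9 0 0 0 -25;-4.2 6.1 0 0 0 -32;-5 7.2 0 0 0 -37;-5.4 7.8 0.1 0 0 -39.5;-5.5 7.91 0.25 0 0 -39.5'
python3 -m inch '0 0 0 0 0 0;0 0 0 0 0 0'
python3 -c "
from h import *
plan(.507,-.2267,.016,53)"
```

```text
time: 13.45
tool_pos: [0.5045, -0.2288, 0.0727]
ee_rot: [-2.811, -1.401, 0.001]
force: [0.2, 0.3, -0.3]
finger_gap: 0.602
grip_force: 0.0
time: 13.65
tool_pos: [0.5057, -0.2258, 0.0731]
ee_rot: [-2.81, -1.402, 0.001]
force: [0.7, -0.1, 0.4]
finger_gap: 0.602
grip_force: 0.0
t 13.7 psi 53.0 tilt 0.08 -> [0.   0.06 1.9 ] turn 0.0
```

```bash
python3 -m inch '0 0.06 0.8 0 0 0;0 0.06 1.5 0 0 0;0 0.06 1.85 0 0 0;0 0.06 1.87 0 0 0;0 0.06 1.87 0 0 0'
python3 -m inch '0 0 0 0 0 0;0 0 0 0 0 0;0 0 0 0 0 0;0 0 0 0 0 0' 1 25
python3 -m inch '0 0 -0.4 0 0 0;0 0 -1 0 0 0;0 0 -1.8 0 0 0;0 0 -2.2 0 0 0;0 0 -2.2 0 0 0'
python3 -c "
from h import *
plan(.557,.0278,.085,14)"
```

```text
time: 14.15
tool_pos: [0.5076, -0.2273, 0.018]
ee_rot: [-2.81, -1.404, 0.0]
force: [0.7, 0.3, 0.2]
finger_gap: 0.599
grip_force: 0.0
time: 14.55
tool_pos: [0.5079, -0.228, 0.0187]
ee_rot: [2.81, 1.402, 0.002]
force: [1.0, 1.8, 8.0]
finger_gap: 0.37
grip_force: 25.6
time: 15.05
tool_pos: [0.5084, -0.2285, 0.0858]
ee_rot: [2.809, 1.401, 0.003]
force: [0.4, 0.4, -0.2]
finger_gap: 0.366
grip_force: 25.0
t 15.1 psi 53.0 tilt 0.2 -> [ 7.8  -3.84  0.02] turn 39.0
```

```bash
python3 -m inch '1 -0.5 0 0 0 5;2.2 -1.1 0 0 0 11;3.5 -1.7 0 0 0 18;4.8 -2.4 0 0 0 25;6 -3 0 0 0 32;7.1 -3.5 0 0 0 37;7.7 -3.8 0 0 0 39;7.8 -3.84 0 0 0 39'
python3 -m inch '0 0 0 0 0 0;0 0 0 0 0 0'
python3 -c "
from h import *
plan(.557,.0278,.019,14)"
```

```text
time: 15.85
tool_pos: [0.5558, 0.0306, 0.0829]
ee_rot: [-3.117, -0.386, 0.001]
force: [0.3, 0.4, -1.5]
finger_gap: 0.364
grip_force: 25.0
time: 16.05
tool_pos: [0.5555, 0.0276, 0.0833]
ee_rot: [3.118, 0.385, -0.001]
force: [-0.3, 0.2, 0.2]
finger_gap: 0.368
grip_force: 25.0
t 16.1 psi 14.1 tilt 0.05 -> [0.05 0.01 2.14] turn 0.1
```

```bash
python3 -m inch '0.05 0 0.8 0 0 0;0.05 0 1.5 0 0 0;0.05 0 2 0 0 0;0.05 0 2.12 0 0 0;0.05 0 2.12 0 0 0;0.05 0 2.12 0 0 0'
python3 -m inch '0 0 0.03 0 0 0;0 0 0.03 0 0 0'
python3 -m inch '0 0 0.03 0 0 0;0 0 0.03 0 0 0'
python3 -m inch '0 0 0.02 0 0 0;0 0 0.02 0 0 0'
```

```text
time: 16.65
tool_pos: [0.5577, 0.0283, 0.0207]
ee_rot: [3.118, 0.383, 0.001]
force: [-0.6, 0.1, -0.3]
finger_gap: 0.367
grip_force: 25.0
time: 16.85
tool_pos: [0.5578, 0.0287, 0.0198]
ee_rot: [3.118, 0.384, 0.002]
force: [-0.7, 0.4, -1.4]
finger_gap: 0.368
grip_force: 25.0
time: 17.05
tool_pos: [0.5575, 0.0288, 0.0185]
ee_rot: [3.118, 0.384, 0.0]
force: [0.4, -0.1, -1.0]
finger_gap: 0.367
grip_force: 25.0
time: 17.25
tool_pos: [0.5574, 0.0288, 0.0177]
ee_rot: [-3.118, -0.384, 0.0]
force: [0.2, 0.1, 0.0]
finger_gap: 0.365
grip_force: 25.0
```

```bash
python3 -m inch '0 0 0.02 0 0 0;0 0 0.02 0 0 0'
python3 -m inch '0 0 0.03 0 0 0;0 0 0.03 0 0 0'
```

```text
time: 17.45
tool_pos: [0.5573, 0.0288, 0.017]
ee_rot: [-3.118, -0.384, 0.0]
force: [-0.4, -0.2, -0.3]
finger_gap: 0.367
grip_force: 25.0
time: 17.65
tool_pos: [0.5574, 0.0288, 0.0167]
ee_rot: [3.118, 0.384, 0.0]
force: [-3.0, 1.0, 12.0]
finger_gap: 0.37
grip_force: 26.3
```

```bash
python3 -m inch '0 0 -0.02 0 0 0;0 0 -0.02 0 0 0;0 0 -0.02 0 0 0' -0.2
python3 -m inch '0 0 -0.7 0 0 0;0 0 -1.9 0 0 0;0 0 -2.2 0 0 0;0 0 -2.2 0 0 0'
python3 -c "
from h import *
plan(.4385,-.3172,.08,14)"
```

```text
time: 17.95
tool_pos: [0.5574, 0.0288, 0.0167]
ee_rot: [-3.118, -0.384, 0.0]
force: [0.1, -0.6, 0.6]
finger_gap: 0.602
grip_force: 0.0
time: 18.35
tool_pos: [0.5584, 0.0288, 0.0841]
ee_rot: [3.118, 0.384, 0.004]
force: [-0.1, -0.5, 0.5]
finger_gap: 0.603
grip_force: 0.0
t 18.4 psi 14.0 tilt 0.16 -> [-6.68 10.22  0.13] turn 0.0
```

```bash
python3 -m inch '-0.7 1 0 0 0 0;-1.5 2.3 0 0 0 0;-2.3 3.6 0 0 0 0;-3.2 4.9 0 0 0 0;-4.1 6.2 0 0 0 0;-5 7.6 0 0 0 0;-5.9 9 0 0 0 0;-6.5 9.9 0 0 0 0'
python3 -m inch '-0.18 0.3 0 0 0 0;-0.18 0.3 0 0 0 0;-0.18 0.3 0 0 0 0'
python3 look.py w6; python3 -c "
from h import *
i=cv2.imread('pics/w6.png');cv2.imwrite('pics/w6b.png',cv2.convertScaleAbs(i,alpha=1.4))
plan(.4385,-.3172,.016,14)"
```

```text
time: 19.15
tool_pos: [0.4386, -0.3092, 0.0816]
ee_rot: [-3.118, -0.382, 0.001]
force: [0.9, -0.6, -0.1]
finger_gap: 0.6
grip_force: 0.0
time: 19.45
tool_pos: [0.437, -0.3156, 0.0821]
ee_rot: [-3.117, -0.384, 0.001]
force: [0.4, 0.0, -0.4]
finger_gap: 0.603
grip_force: 0.0
t 19.5 psi 14.1 tilt 0.07 -> [ 2.72 -0.88 -3.93] turn 0.6
t 19.5 psi 14.1 tilt 0.07 -> [0.03 0.07 2.21] turn 0.1
```

View pics/w6b.png

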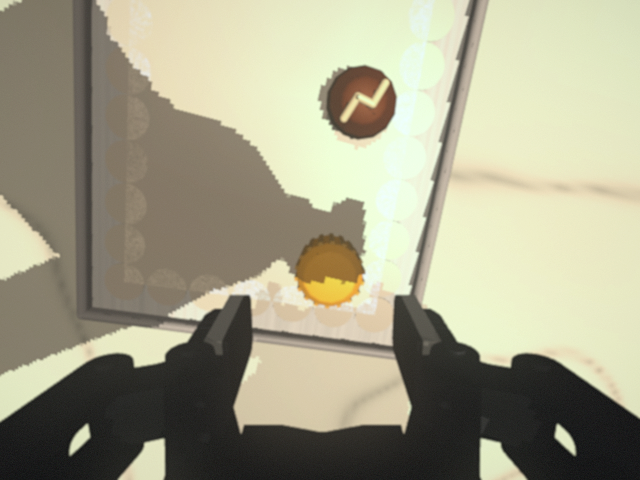

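The foil sits at (329,273), nearly centred between the pads, which agrees with the plan. The dome is undisturbed at (362,102).

```bash
python3 -m inch '0.03 0.08 1 0 0 0;0.03 0.08 1.8 0 0 0;0.03 0.08 2.15 0 0 0;0.03 0.08 2.18 0 0 0;0.03 0.08 2.18 0 0 0'
python3 -m inch '0 0 0 0 0 0;0 0 0 0 0 0;0 0 0 0 0 0;0 0 0 0 0 0' 1 25
python3 -m inch '0 0 -0.4 0 0 0;0 0 -1 0 0 0;0 0 -1.8 0 0 0;0 0 -2.4 0 0 0;0 0 -2.4 0 0 0'
python3 -c "
from h import *
plan(.469,.307,.09,-28)
plan(.45,.0,.09,-5)"
```

```text
time: 20.0
tool_pos: [0.439, -0.3183, 0.0178]
ee_rot: [-3.118, -0.385, 0.0]
force: [0.1, 0.3, -0.2]
finger_gap: 0.601
grip_force: 0.0
time: 20.4
tool_pos: [0.4393, -0.3191, 0.0186]
ee_rot: [3.117, 0.384, 0.002]
force: [1.4, 2.2, 6.1]
finger_gap: 0.369
grip_force: 24.2
time: 20.9
tool_pos: [0.44, -0.32, 0.0927]
ee_rot: [3.115, 0.384, 0.005]
force: [-0.8, 0.9, 0.1]
finger_gap: 0.363
grip_force: 25.1
t 20.9 psi 14.0 tilt 0.28 -> [  6.01 -20.04   0.03] turn 42.0
t 20.9 psi 14.0 tilt 0.28 -> [  2.91 -10.27   0.06] turn 19.0
```

```bash
python3 -m inch '0.2 -0.8 0 0 0 0;0.6 -2.1 0 0 0 3;1 -3.5 0 0 0 6;1.4 -4.9 0 0 0 9;1.8 -6.3 0 0 0 12;2.2 -7.7 0 0 0 15;2.6 -9.1 0 0 0 18;2.91 -10.27 0 0 0 19'
python3 -c "
from h import *
plan(.469,.307,.09,-28)"
```

```text
time: 21.7
tool_pos: [0.4483, 0.0032, 0.0896]
ee_rot: [-3.138, 0.139, -0.0]
force: [1.5, -0.2, -0.2]
finger_gap: 0.369
grip_force: 25.1
t 21.7 psi -5.1 tilt 0.02 -> [-2.000e-01 -1.015e+01 -1.000e-02] turn 22.9
```

```bash
python3 -m inch '0 -1.3 0 0 0 3;0 -2.7 0 0 0 6;0 -4.1 0 0 0 9;0 -5.5 0 0 0 12;-0.1 -6.9 0 0 0 15;-0.1 -8.2 0 0 0 18;-0.2 -9.4 0 0 0 21;-0.2 -10.1 0 0 0 23'
python3 -m inch '0 -0.1 0 0 0 0;0 -0.1 0 0 0 0;0 -0.1 0 0 0 0'
python3 look.py w7; python3 -c "
from h import *
i=cv2.imread('pics/w7.png');cv2.imwrite('pics/w7b.png',cv2.convertScaleAbs(i,alpha=1.5))
plan(.469,.307,.018,-28)"
```

```text
time: 22.5
tool_pos: [0.4686, 0.3062, 0.0896]
ee_rot: [-3.048, 0.76, -0.001]
force: [0.7, -0.5, 0.0]
finger_gap: 0.365
grip_force: 25.1
time: 22.8
tool_pos: [0.4699, 0.3053, 0.0894]
ee_rot: [3.048, -0.758, -0.001]
force: [-0.5, 0.0, -0.3]
finger_gap: 0.368
grip_force: 25.1
t 22.9 psi -28.0 tilt 0.04 -> [10.17 16.31 -3.68] turn -41.5
t 22.9 psi -28.0 tilt 0.04 -> [-0.06 -0.04  2.38] turn 0.0
```

View pics/w7b.png

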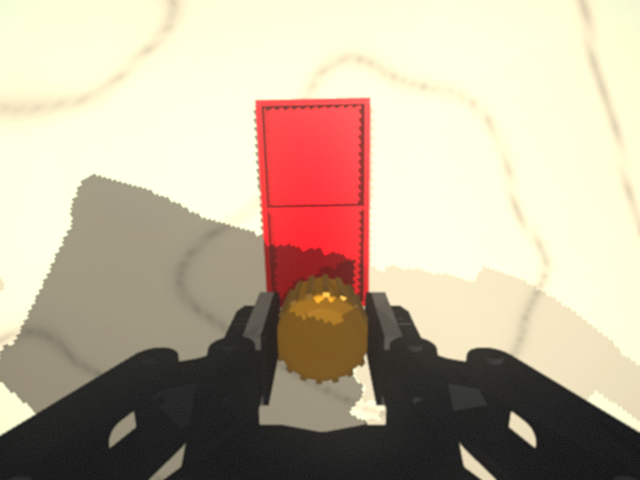

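The red box shows its far end at (257,101)–(370,98) and its divider at row 207, from 264 to 370.

```bash
python3 - <<'E'
from h import *
B=tuple(np.load("pics/w7.npz")[k] for k in "KRt")
f=lambda *p:onz(B,p,.0105)[:2]
e=(f(257,101)+f(370,98))/2;d=(f(263,207)+f(370,206))/2;u=e-d
print(e,d,np.linalg.norm(u),"(56.5) yaw",np.degrees(np.arctan2(u[1],u[0])))
e2=f(257,101)-f(370,98);print("width",np.linalg.norm(e2),np.degrees(np.arctan2(e2[1],e2[0]))-90)
u/=np.linalg.norm(u);print(d-.0275*u,d+.0275*u)
p=d-.0275*u;plan(*p,.019,-28)
T=cam("top",r.snapshot("top"));S=cam("scene",r.snapshot("scene"))
print("divider height",tri([B,T],[(316.5,206.5),(127,287)]).round(4))
E
```

```text
[0.54425523 0.2714476 ] [0.49581201 0.29568631] 0.05416881964033703 (56.5) yaw -26.581228468999907
width 0.05658080253311502 -26.552419028634404
[0.47121873 0.30799163] [0.52040528 0.28338099]
t 22.9 psi -28.0 tilt 0.04 -> [-0.01 -0.1   2.35] turn 0.0
divider height [ 0.4937  0.2972 -0.0011]
```

```bash
python3 -m inch '0 -0.09 0.8 0 0 0;0 -0.09 1.6 0 0 0;0 -0.09 2.1 0 0 0;0 -0.09 2.3 0 0 0;0 -0.09 2.33 0 0 0;0 -0.09 2.33 0 0 0'
python3 -m inch '0 0 0.03 0 0 0;0 0 0.03 0 0 0'
python3 -m inch '0 0 0.02 0 0 0;0 0 0.02 0 0 0'
python3 -m inch '0 0 0.02 0 0 0;0 0 0.02 0 0 0'
```

```text
time: 23.55
tool_pos: [0.4718, 0.3086, 0.02]
ee_rot: [-3.048, 0.759, -0.001]
force: [-0.8, -0.2, -0.4]
finger_gap: 0.368
grip_force: 25.1
time: 23.75
tool_pos: [0.4719, 0.3089, 0.0193]
ee_rot: [-3.048, 0.759, -0.001]
force: [-0.2, -0.6, -0.0]
finger_gap: 0.366
grip_force: 25.1
time: 23.95
tool_pos: [0.4715, 0.3088, 0.0182]
ee_rot: [-3.048, 0.759, -0.0]
force: [-0.1, 0.2, -0.4]
finger_gap: 0.367
grip_force: 25.1
time: 24.15
tool_pos: [0.4714, 0.3087, 0.0174]
ee_rot: [3.049, -0.759, -0.0]
force: [-0.2, 0.2, -0.5]
finger_gap: 0.369
grip_force: 25.1
```

```bash
python3 -m inch '0 0 0.02 0 0 0;0 0 0.02 0 0 0'
python3 -m inch '0 0 0.03 0 0 0;0 0 0.03 0 0 0'
```

```text
time: 24.35
tool_pos: [0.4714, 0.3087, 0.0167]
ee_rot: [3.048, -0.759, -0.0]
force: [0.4, 0.5, 0.3]
finger_gap: 0.366
grip_force: 25.1
time: 24.55
tool_pos: [0.4715, 0.3087, 0.0165]
ee_rot: [-3.048, 0.759, -0.0]
force: [-2.9, -2.7, 13.6]
finger_gap: 0.366
grip_force: 26.2
```

```bash
python3 -m inch '0 0 -0.02 0 0 0;0 0 -0.02 0 0 0;0 0 -0.02 0 0 0' -0.2
python3 -m inch '0 0 -0.7 0 0 0;0 0 -2 0 0 0;0 0 -2.7 0 0 0;0 0 -2.7 0 0 0'
python3 -c "
from h import *
plan(.53,0,.1,27)"
```

```text
time: 24.85
tool_pos: [0.4714, 0.3087, 0.0165]
ee_rot: [3.049, -0.759, -0.0]
force: [0.3, -0.2, 0.3]
finger_gap: 0.599
grip_force: 0.0
time: 25.25
tool_pos: [0.473, 0.3096, 0.1003]
ee_rot: [-3.045, 0.758, -0.005]
force: [0.2, -0.2, -1.3]
finger_gap: 0.598
grip_force: 0.0
t 25.2 psi -28.0 tilt 0.26 -> [ 6.52  8.23 -0.01] turn -55.0
```

```bash
python3 -m inch '0.6 0.8 0 0 0 -5;1.5 1.9 0 0 0 -12;2.4 3 0 0 0 -19;3.3 4.1 0 0 0 -26;4.2 5.2 0 0 0 -33;5 6.3 0 0 0 -40;5.8 7.3 0 0 0 -47;6.52 8.23 0 0 0 -54'
python3 -c "
from h import *
plan(.5938,-.3035,.1,82.5)"
```

```text
time: 26.05
tool_pos: [0.5282, -0.003, 0.0967]
ee_rot: [-3.059, -0.715, 0.001]
force: [0.8, -0.2, -0.3]
finger_gap: 0.601
grip_force: 0.0
t 26.1 psi 26.3 tilt 0.05 -> [-2.48  9.95 -0.11] turn -56.2
```

```bash
python3 -m inch '-0.3 1.3 0 0 0 -7;-0.6 2.7 0 0 0 -14;-1 4.1 0 0 0 -21;-1.3 5.5 0 0 0 -28;-1.6 6.8 0 0 0 -36;-2 8 0 0 0 -43;-2.3 9.2 0 0 0 -50;-2.48 9.95 0 0 0 -56'
python3 -m inch '0 0 0 0 0 0;0 0 0 0 0 0;0 0 0 0 0 0'
python3 look.py w8; python3 -c "
from h import *
i=cv2.imread('pics/w8.png');cv2.imwrite('pics/w8b.png',cv2.convertScaleAbs(i,alpha=1.4))
plan(.5938,-.3035,.016,82.5)"
```

```text
time: 26.85
tool_pos: [0.5926, -0.3046, 0.0964]
ee_rot: [-2.366, -2.066, 0.0]
force: [1.0, 0.1, 0.2]
finger_gap: 0.601
grip_force: 0.0
time: 27.15
tool_pos: [0.5921, -0.3008, 0.0968]
ee_rot: [-2.37, -2.06, 0.001]
force: [-0.1, 0.3, -0.1]
finger_gap: 0.602
grip_force: 0.0
t 27.2 psi 82.0 tilt 0.07 -> [ 0.64 -2.86 -3.43] turn 68.5
t 27.2 psi 82.0 tilt 0.07 -> [-0.09  0.06  2.7 ] turn -0.5
```

View pics/w8b.png

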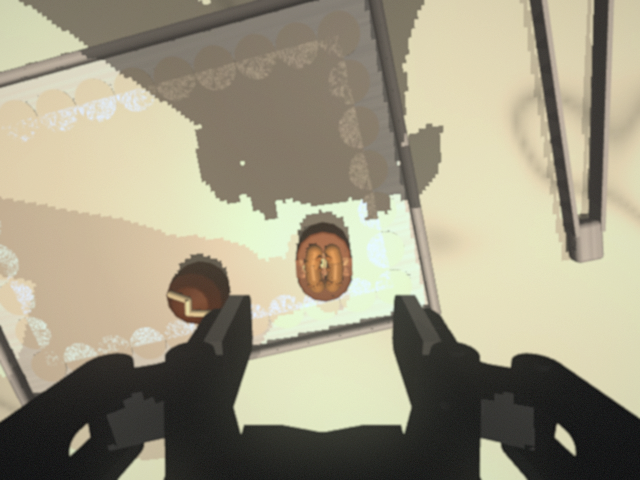

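The walnut is at (324,263), aligned with the pads. The dome at (198,290) is clear of the left finger.

```bash
python3 -m inch '-0.08 0.06 1 0 0 0;-0.08 0.06 2 0 0 0;-0.08 0.06 2.5 0 0 0;-0.08 0.06 2.68 0 0 0;-0.08 0.06 2.68 0 0 0'
python3 -m inch '0 0 0 0 0 0;0 0 0 0 0 0;0 0 0 0 0 0;0 0 0 0 0 0' 1 25
python3 -m inch '0 0 -0.4 0 0 0;0 0 -1 0 0 0;0 0 -1.8 0 0 0;0 0 -2.5 0 0 0;0 0 -2.5 0 0 0'
python3 -c "
from h import *
plan(.56,0,.09,116)"
```

```text
time: 27.7
tool_pos: [0.5941, -0.3041, 0.0169]
ee_rot: [-2.369, -2.062, 0.0]
force: [-0.4, 0.4, -0.4]
finger_gap: 0.598
grip_force: 0.0
time: 28.1
tool_pos: [0.595, -0.305, 0.0185]
ee_rot: [2.369, 2.061, 0.001]
force: [-1.1, 1.9, 7.5]
finger_gap: 0.342
grip_force: 25.5
time: 28.6
tool_pos: [0.596, -0.3056, 0.0962]
ee_rot: [2.366, 2.059, 0.003]
force: [1.0, 0.2, 0.2]
finger_gap: 0.341
grip_force: 24.9
t 28.6 psi 82.0 tilt 0.31 -> [ 9.92 -2.6   0.17] turn -34.0
```

```bash
python3 -m inch '0.8 -0.2 0 0 0 -3;2 -0.5 0 0 0 -7;3.3 -0.9 0 0 0 -11;4.6 -1.2 0 0 0 -15;6 -1.6 0 0 0 -20;7.4 -1.9 0 0 0 -25;8.7 -2.3 0 0 0 -30;9.92 -2.6 0 0 0 -34'
python3 -c "
from h import *
plan(.5198,.2832,.095,152.7)"
```

```text
time: 29.4
tool_pos: [0.5573, 0.0027, 0.0923]
ee_rot: [-1.659, -2.668, 0.0]
force: [0.9, -0.3, -0.5]
finger_gap: 0.341
grip_force: 24.8
t 29.4 psi 116.3 tilt 0.01 -> [ 8.94  3.02 -0.09] turn -36.4
```

```bash
python3 -m inch '1.2 0.4 0 0 0 -5;2.4 0.8 0 0 0 -10;3.7 1.2 0 0 0 -15;5 1.7 0 0 0 -20;6.2 2.1 0 0 0 -25;7.3 2.5 0 0 0 -30;8.3 2.8 0 0 0 -34;8.94 3.02 -0.1 0 0 -36.4'
python3 -m inch '0 0 0 0 0 0;0 0 0 0 0 0;0 0 0 0 0 0'
python3 -c "
from h import *
plan(.5198,.2832,.019,152.7)"
```

```text
time: 30.2
tool_pos: [0.5209, 0.2837, 0.095]
ee_rot: [-0.742, -3.052, 0.0]
force: [0.0, -0.5, 0.1]
finger_gap: 0.342
grip_force: 24.9
time: 30.5
tool_pos: [0.5216, 0.2809, 0.095]
ee_rot: [-0.75, -3.051, 0.001]
force: [-0.1, -0.5, 0.2]
finger_gap: 0.346
grip_force: 24.9
t 30.5 psi 152.4 tilt 0.03 -> [0.09 0.04 2.53] turn -0.3
```

```bash
python3 -m inch '0.09 0.04 0.8 0 0 0;0.09 0.04 1.7 0 0 0;0.09 0.04 2.3 0 0 0;0.09 0.04 2.5 0 0 0;0.09 0.04 2.52 0 0 0;0.09 0.04 2.52 0 0 0'
python3 -m inch '0 0 0.03 0 0 0;0 0 0.03 0 0 0'
python3 -m inch '0 0 0.02 0 0 0;0 0 0.02 0 0 0'
```

```text
time: 31.1
tool_pos: [0.5204, 0.2838, 0.0201]
ee_rot: [0.749, 3.05, 0.001]
force: [1.2, -0.0, -0.4]
finger_gap: 0.343
grip_force: 24.9
time: 31.3
tool_pos: [0.5204, 0.2842, 0.0194]
ee_rot: [0.748, 3.05, 0.001]
force: [0.6, 0.3, -0.9]
finger_gap: 0.345
grip_force: 24.9
time: 31.5
tool_pos: [0.52, 0.2841, 0.0183]
ee_rot: [0.748, 3.051, 0.0]
force: [0.5, 0.0, -0.4]
finger_gap: 0.34
grip_force: 24.9
```

```bash
python3 -m inch '0 0 0.03 0 0 0;0 0 0.03 0 0 0'
python3 -m inch '0 0 0.02 0 0 0;0 0 0.02 0 0 0'
python3 -m inch '0 0 0.02 0 0 0;0 0 0.02 0 0 0'
```

```text
time: 31.7
tool_pos: [0.5199, 0.284, 0.017]
ee_rot: [-0.748, -3.051, 0.0]
force: [0.2, 0.7, 0.2]
finger_gap: 0.339
grip_force: 24.9
time: 31.9
tool_pos: [0.5199, 0.284, 0.0165]
ee_rot: [-0.748, -3.051, -0.0]
force: [-0.7, 0.0, 0.9]
finger_gap: 0.34
grip_force: 25.0
time: 32.1
tool_pos: [0.5199, 0.2841, 0.0165]
ee_rot: [0.748, 3.051, 0.0]
force: [-4.0, -1.8, 13.2]
finger_gap: 0.343
grip_force: 26.3
```

Contact. I release, rise clear and look.

```bash
python3 -m inch '0 0 -0.02 0 0 0;0 0 -0.02 0 0 0;0 0 -0.02 0 0 0' -0.2
python3 -m inch '0 0 -0.7 0 0 0;0 0 -2 0 0 0;0 0 -3.5 0 0 0;0 0 -5 0 0 0;0 0 -6 0 0 0;0 0 -6 0 0 0'
python3 - <<'E'
from h import *
T=r.snapshot("top")["img"];S=r.snapshot("scene")["img"]
a=cv2.resize(T[190:370,80:520,::-1],(800,327),interpolation=2)
b=cv2.resize(S[150:300,270:490,::-1],(385,262),interpolation=2)
c=cv2.resize(S[230:350,100:280,::-1],(393,262),interpolation=2)
cv2.imwrite("pics/end.png",cv2.convertScaleAbs(np.vstack([a,np.hstack([b,c,np.zeros((262,22,3),'u1')])]),alpha=1.6))
E
```

```text
time: 32.4
tool_pos: [0.5199, 0.284, 0.0164]
ee_rot: [-0.748, -3.051, 0.0]
force: [0.0, -0.3, -0.1]
finger_gap: 0.602
grip_force: 0.0
time: 33.0
tool_pos: [0.5221, 0.2851, 0.201]
ee_rot: [0.747, 3.046, 0.007]
force: [-0.7, 0.3, -0.3]
finger_gap: 0.601
grip_force: 0.0
```

View pics/end.png

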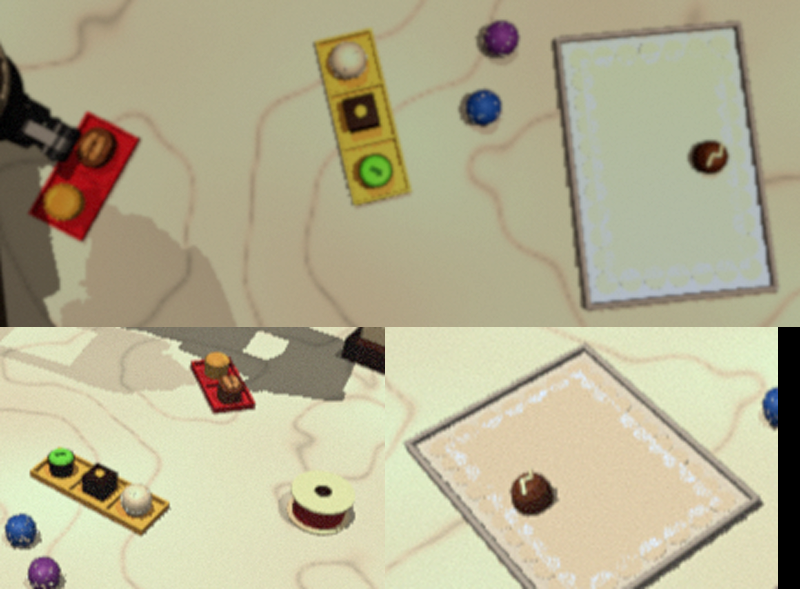

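The composite shows the truffle (347,60), square (361,110) and green cup (376,170) upright in the gold box. The walnut (96,147) and foil (62,202) are upright in the red box. The dome stands alone on the tray at (709,157), and the reel looks untouched.

```bash
python3 -m inch '0 0 0 0 0 0;0 0 0 0 0 0;0 0 0 0 0 0'; python3 -c "
from rig import r
print(r.close_job())"
```

```text
time: 33.4
tool_pos: [0.5194, 0.2838, 0.1954]
ee_rot: [-0.748, -3.05, 0.002]
force: [0.0, -0.4, 0.7]
finger_gap: 0.598
grip_force: 0.0
the job is handed in; nothing more can be done
None
```

All five pralines are upright in their compartments, three in the gold box and two in the red, with the dome left in place, and the job was handed in at about 33 s; handing in returned no verdict.

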